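# Fit the hook-in cover of a junction box

### The job

Close the open grey junction box with the silver cover: tilt the cover, tuck one of its short edges under the orange lip on the box, then lower the opposite edge so that the cover lies flat on the seat inside the rim, and let go. The shorter blue cover belongs to another box; leave it where it is.

Things in the scene. Friction and masses are not known exactly. Their poses are not given: they have to be found in the camera images.
- silver_cover: Loose silver (light grey) metal plate, 150 (x) by 120 (y) by 5 mm, about 0.25 kg, flat on the left table. Black grip bar upright on its middle: 60 mm along x, 14 mm thick along y, from 5 to 39 mm above the underside. Origin: centre of the underside; z up on the grip side. Same after a half turn about z: either 120 mm wide edge may go under the lip.
- junction_box: Grey open box fixed on the right table, 180 (x) by 158 (y) mm. Origin: centre of underside, on the table; +x to the lip wall, z up. Recess x -82..82, y -71..71 mm with a flat seat at z = 50 (hole x -60..30, y -42..42). Other three walls rise to z = 60. Fitted, the cover's origin is at 0, 0, 50 mm here, x axes parallel; play 7 mm in x, 11 in y.
- lip (a point): Middle of the orange lip's rounded tip, at its underside: x = 56, y = 0, z = 70 mm of the box. The lip is on the box's +x wall (the side away from the robot), 5 mm thick, 150 mm wide, and overhangs the seat by 26 mm with 20 mm of height beneath. Only 138 mm is open between the tip and the opposite wall, so the cover enters tilted, lip edge first.
- blue_cover: Not wanted: a similar loose cover on the left table, painted blue and shorter, 105 (x) by 120 (y) mm, with the same black grip bar. Origin: centre of the underside. Stays where it is.

How it is judged:
By the outcome, as a careful person would: the job done as asked, in the order asked, and still so for the second after the job is handed in, with the robot touching nothing.
It also fails if it takes over 38 s, if anything falls off the work surface, if the arm or the gripper's body presses on something with over 40 N, if the wrist force passes 120 N, or if a joint passes its speed limit or range.

### The arm

A 6-joint arm with a two-finger parallel gripper is mounted at the origin on a cart in front of the work surface, level with it; the furniture and walls round the work are solid. World frame = base frame: x ahead of the robot, y to its left, z up, the work surface at z = 0. Lengths are in m, angles in rad, forces in N, time in s.
With the tool pointing down it reaches from about 0.3 to 0.75 m from the base axis. Payload 8.5 kg.
Tool frame: the origin (TCP) lies on the centre line of the jaws, within the pads' length; the fingertips stand 22 mm ahead of it and the grasp point (between the pads) lies 3 mm ahead of it; z points along the fingers, y is the line along which they close (so a half turn about z gives the same grasp; the last joint's range is limited). The gripper opens to 88 mm and grips with 3 to 60 N. Pads are 18 mm wide; open, the fingers measure 123 mm over their backs; the gripper's body (75 mm by 187 mm) begins 45 mm behind the grasp point.
Start: joints at [-1.405, 0.381, 1.297, -0, 1.464, -0.215], TCP at [0.204, -0.511, 0.225] pointing down, gripper open.
Joint ranges: [-3.11, 3.11], [-0.89, 2.33], [0.22, 2.48], [-1.42, 4.56], [0.17, 2.85], [-2.88, 2.88]. Speed limits (rad/s): [2.39, 2.39, 3.14, 3.14, 3.14, 3.14].

### API

Orientations are given as [roll, pitch, yaw] about the fixed x, y, z axes, in that order (R = Rz(yaw) Ry(pitch) Rx(roll)).
In Python, from bench import env, vision gives the robot as it stands. The module is installed in compiled form; this text tells all that it offers.
- The arm moves only by the tool move_arm, never from a script. Its argument "deltas" is a list of rows, each a list of 7 numbers: the closure in counts, from 0 (fully open) to 255 (shut), then the shift along the world's x, y, z in cm, then the turn, a rotation vector about the world's x, y, z in rad. A call has 1 to 10 rows; each row is the pose to reach, as a shift and turn from the pose commanded when the call began; what a row does not reach only later rows make up. A row lasts 1/8 s, in which the tool goes at most 62.5 mm and 10.7 degrees, less where a joint would pass 70% of its speed; a pose out of reach is approached as far as the arm can. A call with a gripper value outside its range is refused whole. The fingers move at their own pace and stop on an object; "force" is the grip in N (left out, the last holds). Time passes only in rows, so rows that repeat a pose let the fingers close. It gives the time, the measured TCP pose, the force, the opening and the grip force at its end, in the units of the state.
- env.observe(): the state, without advancing time (a new reading comes with each control period).
- vision.read_camera(name): name is "scene" or "top" or "wrist"; returns the picture (400x640x3 uint8, red, green, blue); there is no depth.
- vision.get_calibration(name): a dict with "K" (3x3 intrinsics, pixels), "eye" and "orientation" of the camera in the world; the wrist camera has in their place "T_tool_cam" (4x4, takes a point from camera to tool coordinates, whose origin is the TCP and whose axes are the flange's). Camera axes: x right, y down, z forward; pixel columns grow to the right and rows downward; lengths in m; the calibration is good to about 2 mm. A picture is of the moment at which its call begins: read the wrist's pose just before it. get_calibration takes no time and is no camera call.
- env.hand_in(): hands the job in; it is judged then, once.
The state is a dict: "time_s": time; "joint_positions": joint angles; "qd": joint speeds; "effort": joint torques, N m; "eef_pos": TCP position; "ee_rot": TCP orientation; "wrist_force": force on the tool from outside, world axes, zero at the start; "moment": the same for the moment, N m; "gripper_width": opening from 0.0 (shut) to 1.0 (fully open); "grasp_force": force on a finger pad.
Only numpy, scipy, OpenCV 4.12 (cv2) and the standard library are available. Lean on these libraries where they do the work, as an engineer would, in place of code of your own. Each camera call takes 0.05 s, during which the arm holds its last target. There are 200 camera calls.

## Working session

There is one attempt and no reset: what is moved stays moved. The work goes in short steps, Python scripts to look and compute and a tool call to move; the robot and the scene stay as the last step left them, time stands still between calls to the robot, and variables do not carry over. Pictures are saved under pics/ and viewed, at most 10 in all, crops included, and the job is handed in when it is done.

Besides the shell and the picture viewer there is one more tool, called after "Call:" by a JSON object that holds its "name" and its "arguments". move_arm: Moves the arm, as the interface text tells. Its arguments: {"type":"object","properties":{"deltas":{"type":"array"},"force":{"type":"number"}},"required":["deltas"]}

```bash
mkdir -p pics
python3 - <<'E'
from bench import env, vision
import cv2,numpy as np
s=env.observe();print(s)
for n in("scene","top"):
    im=vision.read_camera(n);cv2.imwrite(f"pics/{n}0.png",im[:,:,::-1]);c=vision.get_calibration(n);print(n,c)
print(vision.get_calibration("wrist"))
a=[cv2.imread(f"pics/{n}0.png") for n in("scene","top")]
E
```

```text
{'time_s': 0.0, 'joint_positions': array([-1.40527649e+00,  3.81201242e-01,  1.29823917e+00,  3.38797137e-06,
        1.46361241e+00, -2.15312017e-01]), 'qd': array([ 0.00079686, -0.00074888,  0.00124264, -0.00081001, -0.00145442,
       -0.00013337]), 'effort': array([ 9.28565787e-04, -4.37925017e+01, -2.24548137e+01,  7.13618333e-02,
        3.53620830e-02, -9.96874246e-05]), 'eef_pos': array([ 0.20437356, -0.51029902,  0.22424225]), 'ee_rot': array([-3.14016692e+00, -3.15258188e-04,  3.80831266e-01]), 'wrist_force': array([ 0.24440453, -0.03781069,  0.69805241]), 'moment': array([-0.0182763 , -0.00135532,  0.04049072]), 'grasp_force': 0.0, 'gripper_width': 1.000475431818069}
scene {'K': array([[428.07051464,   0.        , 315.93451381],
       [  0.        , 428.07051464, 196.10781298],
       [  0.        ,   0.        ,   1.        ]]), 'eye': array([0.05825536, 0.6192469 , 0.8118314 ]), 'orientation': array([-2.30142506,  0.01100309, -2.51456944])}
top {'K': array([[506.99610575,   0.        , 316.74612128],
       [  0.        , 506.99610575, 209.92751634],
       [  0.        ,   0.        ,   1.        ]]), 'eye': array([ 0.41390744, -0.03173454,  1.2689511 ]), 'orientation': array([-3.04242134, -0.0061913 , -1.59303328])}
{'K': array([[286.17692959,   0.        , 323.46370256],
       [  0.        , 286.17692959, 207.25839879],
       [  0.        ,   0.        ,   1.        ]]), 'T_tool_cam': array([[ 7.69600780e-04, -9.63535057e-01, -2.67581019e-01,
         6.91230638e-02],
       [ 9.99999264e-01,  4.90685880e-04,  1.10922354e-03,
        -5.63728976e-04],
       [-9.37477540e-04, -2.67581676e-01,  9.63534726e-01,
        -1.60521121e-01],
       [ 0.00000000e+00,  0.00000000e+00,  0.00000000e+00,
         1.00000000e+00]])}
```

View pics/top0.png

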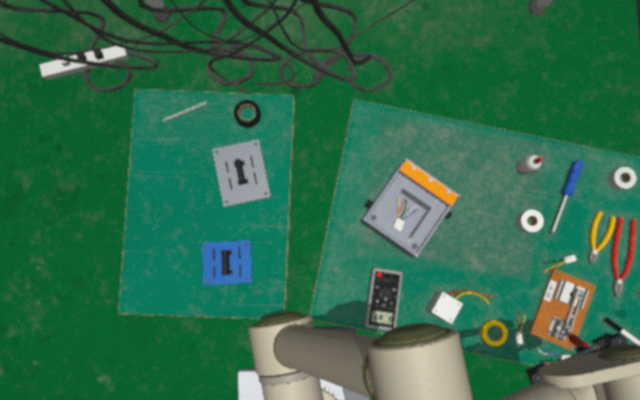

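View pics/scene0.png

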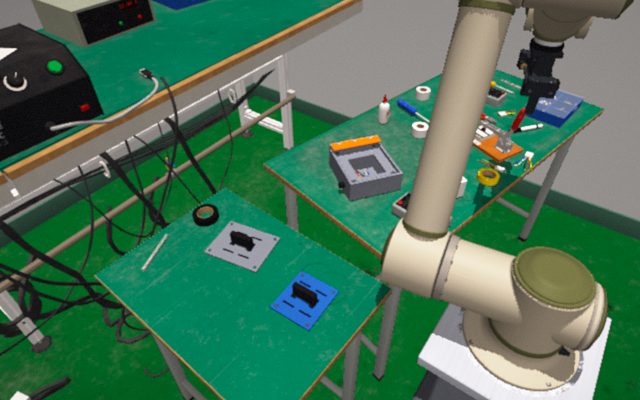

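Top: silver cover at about (241,173), blue at (227,262), box at (410,207) with the orange lip from (405,163) to (456,202). Scene: silver at (242,245), box at (365,170). Next I'll measure them.

```bash
cat > h.py <<'E'
from bench import env, vision
import cv2,numpy as np
from scipy.spatial.transform import Rotation as R
def rp(e): return R.from_euler('xyz',e).as_matrix()
def cam(n,s=None):
    c=vision.get_calibration(n)
    if n!='wrist': return c['K'],np.array(c['eye']),rp(c['orientation'])
    T=c['T_tool_cam'];Q=rp(s['ee_rot']);return c['K'],np.array(s['eef_pos'])+Q@T[:3,3],Q@T[:3,:3]
def ray(C,p):
    K,e,Q=C;p=np.atleast_2d(p).astype(float)
    return (Q@np.linalg.inv(K)@np.c_[p,np.ones(len(p))].T).T
def plane(C,p,z):
    d=ray(C,p);return C[1]+d*((z-C[1][2])/d[:,2])[:,None]
def proj(C,P):
    q=(np.atleast_2d(P)-C[1])@C[2]@C[0].T;return q[:,:2]/q[:,2:]
def tri(C1,p1,C2,p2):
    a=ray(C1,p1)[0];b=ray(C2,p2)[0]
    t=np.linalg.lstsq(np.c_[a,-b],C2[1]-C1[1],rcond=None)[0]
    A=C1[1]+a*t[0];B=C2[1]+b*t[1];return (A+B)/2,np.linalg.norm(A-B)
def mask(im,kind):
    h=cv2.cvtColor(im,cv2.COLOR_RGB2HSV)
    lo,hi={'silver':((0,0,120),(179,60,255)),'orange':((8,150,150),(22,255,255)),'blue':((100,120,80),(125,255,255)),'grey':((0,0,60),(179,70,255)),'black':((0,0,0),(179,255,60))}[kind]
    return cv2.inRange(h,np.array(lo),np.array(hi))
def blob(im,kind,near,k=5):
    m=cv2.morphologyEx(mask(im,kind),cv2.MORPH_CLOSE,np.ones((k,k)))
    cs=[c for c in cv2.findContours(m,cv2.RETR_EXTERNAL,cv2.CHAIN_APPROX_NONE)[0] if cv2.contourArea(c)>60]
    return min(cs,key=lambda c:-cv2.pointPolygonTest(c,tuple(map(float,near)),True))
def quad(c):
    return cv2.minAreaRect(c)
E
python3 - <<'E'
from h import *
np.set_printoptions(precision=4,suppress=True)
T=cam('top');S=cam('scene')
t=cv2.imread('pics/top0.png')[:,:,::-1].copy();s=cv2.imread('pics/scene0.png')[:,:,::-1].copy()
for k,z,pt,ps in(('silver',.005,(225,185),(225,245)),('blue',.005,(215,262),(290,312)),('orange',.075,(430,183),(360,145))):
    ct,cs=blob(t,k,pt),blob(s,k,ps)
    W=plane(T,ct[:,0],z);r=cv2.minAreaRect(W[:,:2].astype(np.float32)*1000)
    W2=plane(S,cs[:,0],z);r2=cv2.minAreaRect(W2[:,:2].astype(np.float32)*1000)
    print(k,'top',r,'scene',r2)
    # two-view corners
    P=[]
    for c in cv2.boxPoints(r)/1000:
        p1=proj(T,np.r_[c,z]); q=min(cv2.boxPoints(r2)/1000,key=lambda q:np.linalg.norm(q-c)); p2=proj(S,np.r_[q,z]);P.append(tri(T,p1,S,p2))
    for p,e in P: print('  ',p,round(e,4))
E
```

```text
silver top ((638.682861328125, 146.80490112304688), (151.1038818359375, 120.97516632080078), 10.86233901977539) scene ((638.0095825195312, 149.64199829101562), (150.58163452148438, 119.6446304321289), 10.92087173461914)
   [0.5537 0.1927 0.0027] 0.001
   [0.577  0.0739 0.0014] 0.0015
   [0.7258 0.1025 0.0012] 0.0013
   [0.7024 0.2212 0.0024] 0.0007
blue top ((414.4513854980469, 183.86666870117188), (104.76566314697266, 119.59346008300781), 1.7548317909240723) scene ((413.87030029296875, 187.05563354492188), (105.3246841430664, 120.63679504394531), 1.8740558624267578)
   [0.3605 0.2433 0.0005] 0.001
   [0.3641 0.123  0.0019] 0.0006
   [0.4693 0.1264 0.0021] 0.0013
   [0.4659 0.2467 0.0008] 0.0018
orange top ((591.230712890625, -308.6842041015625), (148.5969696044922, 28.272789001464844), 53.64223098754883) scene ((592.1115112304688, -305.552490234375), (153.33511352539062, 38.07958984375), 53.45008850097656)
   [ 0.5354 -0.362   0.0699] 0.0021
   [ 0.5592 -0.3757  0.0774] 0.0021
   [ 0.6492 -0.2554  0.0761] 0.0065
   [ 0.6263 -0.2409  0.0684] 0.0028
```

Call:
{"name": "move_arm", "arguments": {"deltas": [[0, 6, 5, 2.5, 0, 0, -0.17], [0, 11, 10, 2.5, 0, 0, -0.34], [0, 17, 14, 2.5, 0, 0, -0.51], [0, 22, 18, 2.5, 0, 0, -0.68], [0, 27, 22, 2.5, 0, 0, -0.85], [0, 32, 25, 2.5, 0, 0, -1.02], [0, 32, 25, 2.5, 0, 0, -1.02], [0, 32, 25, 2.5, 0, 0, -1.02], [0, 32, 25, 2.5, 0, 0, -1.02]]}}

```text
time_s: 1.23
eef_pos: [0.5241, -0.2607, 0.2494]
ee_rot: [3.141, 0.001, -0.639]
wrist_force: [-0.7, 0.4, -0.7]
gripper_width: 1.001
grasp_force: 0.0
```

Run:
```python
from h import *
import pickle
s=env.observe();im=vision.read_camera('wrist');pickle.dump((s,im),open('w1.pkl','wb'))
cv2.imwrite('pics/w1.png',im[:,:,::-1]);print(s['time_s'],s['eef_pos'],s['ee_rot'])
C=cam('wrist',s)
T=cam('top')
print(proj(C,[[.5809,-.3015,.07],[.536,-.268,.05]]))
```

```text
1.225 [ 0.52405902 -0.26065399  0.24944674] [ 3.14134296e+00  9.74460590e-04 -6.38825567e-01]
[[322.9324678  126.44439941]
 [322.84548478 172.60566525]]
```

View pics/w1.png

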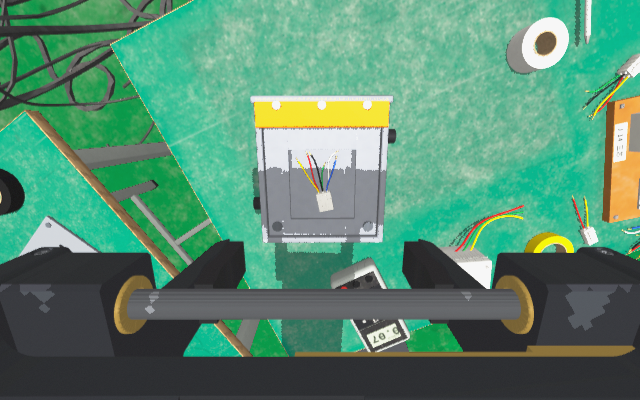

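The wrist view shows the box squarely. The lip spans cols 254–389 with its tip edge at row 127, the near wall's outer edge is at row 241, and the side walls are near cols 262 and 384.

Run:
```python
from h import *
import pickle
np.set_printoptions(precision=4,suppress=True)
s,im=pickle.load(open('w1.pkl','rb'));C=cam('wrist',s)
h=cv2.cvtColor(im,cv2.COLOR_RGB2HSV)
m=cv2.inRange(h,np.array((15,150,150)),np.array((32,255,255)));m[:90]=0;m[140:]=0;m[:,:240]=0;m[:,400:]=0
c=max(cv2.findContours(m,0,1)[0],key=cv2.contourArea)
q=cv2.boxPoints(cv2.minAreaRect(c));print(q)
tip=sorted(q.tolist(),key=lambda p:-p[1])[:2]
tip=sorted(tip);Pt=plane(C,np.array(tip),.0725);print('tip',Pt,np.linalg.norm(Pt[0]-Pt[1]))
g=(h[:,:,1]<60)&(h[:,:,2]>45)
rows=[];L=[];Rr=[]
for u in range(275,375,5):
    r=241+ -15
    while g[r,u] and r<260:r+=1
    rows.append((u,r))
for v in range(215,236,3):
    a=290
    while g[v,a]:a-=1
    b=350
    while g[v,b]:b+=1
    L.append((a,v));Rr.append((b,v))
print(rows,L,Rr)
N=plane(C,np.array(rows),.06);A=plane(C,np.array(L),.06);B=plane(C,np.array(Rr),.06)
d=Pt[1]-Pt[0];d/=np.linalg.norm(d);print('lip yaw of box x:',np.arctan2(d[0],-d[1])) 
fit=np.polyfit(N[:,1],N[:,0],1);print('wall dir',np.arctan2(-1,-fit[0]),N.mean(0))
yaw=-.637
X=np.array([np.cos(yaw),np.sin(yaw)]);Y=np.array([-X[1],X[0]])
for n,P in(('tip',Pt),('near',N),('L',A),('R',B)): print(n,'x',np.median(P[:,:2]@X),'y',np.median(P[:,:2]@Y),(P[:,:2]@X).round(4)[[0,-1]])
# two-view lip height
T=cam('top');t=cv2.imread('pics/top0.png')[:,:,::-1].copy()
W=plane(T,blob(t,'orange',(430,183))[:,0],.075);bp=cv2.boxPoints(cv2.minAreaRect(W[:,:2].astype(np.float32)*1000))/1000
for p in tip:
    w=plane(C,[p],.0725)[0,:2];b=min(bp,key=lambda b:np.linalg.norm(b-w));print('tri',tri(C,[p],T,proj(T,np.r_[b,.075])))
```

```text
[[253.9596 102.0003]
 [388.9831 100.9114]
 [389.1853 125.9824]
 [254.1618 127.0713]]
tip [[ 0.6268 -0.2384  0.0725]
 [ 0.5365 -0.3622  0.0725]] 0.15321938102028765
[(275, 243), (280, 243), (285, 243), (290, 243), (295, 243), (300, 243), (305, 243), (310, 243), (315, 243), (320, 243), (325, 243), (330, 243), (335, 243), (340, 243), (345, 243), (350, 243), (355, 242), (360, 242), (365, 242), (370, 242)] [(260, 215), (260, 218), (261, 221), (261, 224), (261, 227), (261, 230), (261, 233)] [(384, 215), (384, 218), (384, 221), (383, 224), (383, 227), (383, 230), (383, 233)]
lip yaw of box x: -0.6302934408845137
wall dir -2.1986058707410745 [ 0.4631 -0.2133  0.06  ]
tip x 0.6462055007929187 y 0.10459598305068163 [0.6457 0.6467]
near x 0.4989040343593558 y 0.10395182270518544 [0.4989 0.5002]
L x 0.5253234504901002 y 0.18371996202990828 [0.5375 0.513 ]
R x 0.5251343711519653 y 0.025229715992716145 [0.5373 0.5128]
tri (array([ 0.6246, -0.2397,  0.0788]), np.float64(0.0027095702349289293))
tri (array([ 0.5363, -0.3624,  0.0687]), np.float64(0.001029904802729974))
```

Call:
{"name": "move_arm", "arguments": {"deltas": [[0, 2, 6, 0, 0, 0, 0.17], [0, 4, 12, 0, 0, 0, 0.34], [0, 6, 18, 0, 0, 0, 0.51], [0, 8, 24, 0, 0, 0, 0.68], [0, 10, 30, -1, 0, 0, 0.83], [0, 11, 36, -2, 0, 0, 0.83], [0, 11.4, 40.9, -4, 0, 0, 0.83], [0, 11.4, 40.9, -4, 0, 0, 0.83], [0, 11.4, 40.9, -4, 0, 0, 0.83]]}}

```text
time_s: 2.4
eef_pos: [0.6386, 0.1467, 0.2103]
ee_rot: [3.141, -0.0, 0.189]
wrist_force: [-0.8, -0.2, 0.3]
gripper_width: 0.996
grasp_force: 0.0
```

Run:
```python
from h import *
import pickle
s=env.observe();im=vision.read_camera('wrist');pickle.dump((s,im),open('w2.pkl','wb'))
cv2.imwrite('pics/w2.png',im[:,:,::-1]);print(s['time_s'],s['eef_pos'],s['ee_rot'])
print(proj(cam('wrist',s),[[.638,.148,.039]]))
```

```text
2.4 [0.63856698 0.146688   0.21031916] [ 3.14104577e+00 -3.64344236e-04  1.89283832e-01]
[[322.44519743 188.74637557]]
```

View pics/w2.png

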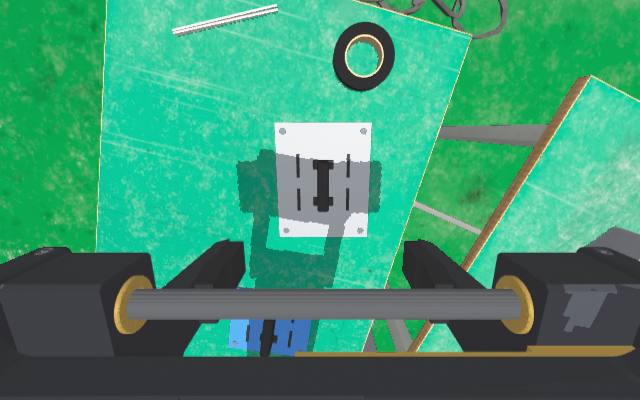

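The bar is at cols 314–331, rows 158–212, centred where predicted. The cover corners are near (275,123), (371,123), (370,237) and (280,237).

Run:
```python
from h import *
import pickle
np.set_printoptions(precision=4,suppress=True)
s,im=pickle.load(open('w2.pkl','rb'));C=cam('wrist',s);S=cam('scene')
q=np.array([(275,123),(371,123),(370,237),(280,237)],float)
P=plane(C,q,.005);print(P[:,:2],P.mean(0),np.linalg.norm(np.diff(P,axis=0),axis=1))
h=cv2.cvtColor(im,cv2.COLOR_RGB2HSV);m=(h[:,:,2]<55).astype(np.uint8);m[:,:308]=0;m[:,338:]=0;m[:150]=0;m[220:]=0
c=max(cv2.findContours(m,0,1)[0],key=cv2.contourArea);r=cv2.minAreaRect(c);x,y,w,hh=cv2.boundingRect(c);print(r,x,y,w,hh)
sc=cv2.imread('pics/scene0.png')[:,:,::-1].copy();hs=cv2.cvtColor(sc,cv2.COLOR_RGB2HSV);m=(hs[:,:,2]<55).astype(np.uint8);k=np.zeros_like(m);k[225:260,222:265]=1
c2=max(cv2.findContours(m*k,0,1)[0],key=cv2.contourArea)[:,0];print(cv2.boundingRect(c2))
# bar far/near top end corners: top-most silhouette points in scene vs wrist end mids
for p in((x+w/2,y),(x+w/2,y+hh)):
    l=proj(S,plane(C,[p],.039));print('pred scene px z=.039',l,'world',plane(C,[p],.039))
T=cam('top');t=cv2.imread('pics/top0.png')[:,:,::-1].copy();ht=cv2.cvtColor(t,cv2.COLOR_RGB2HSV)
m=(ht[:,:,2]<70).astype(np.uint8);k=np.zeros_like(m);k[155:192,233:250]=1
c3=max(cv2.findContours(m*k,0,1)[0],key=cv2.contourArea);r3=cv2.minAreaRect(c3);print(r3,'bar tri',tri(C,[r[0]],T,[r3[0]]))
r4=cv2.minAreaRect(c2);print(r4,'bar tri scene',tri(C,[r[0]],S,[r4[0]]))
```

```text
[[0.7008 0.2193]
 [0.723  0.1037]
 [0.5773 0.0703]
 [0.5541 0.191 ]] [0.6388 0.1461 0.005 ] [0.1177 0.1495 0.1229]
((322.5, 185.0), (50.0, 19.0), 90.0) 313 160 20 51
(231, 231, 23, 20)
pred scene px z=.039 [[229.7081 230.5539]] world [[0.6712 0.1537 0.039 ]]
pred scene px z=.039 [[250.736 238.085]] world [[0.6112 0.1422 0.039 ]]
((240.31434631347656, 171.1180419921875), (23.536697387695312, 7.4678802490234375), 78.11134338378906) bar tri (array([0.639 , 0.1472, 0.0189]), np.float64(0.0020676524169088))
((241.55172729492188, 240.12069702148438), (24.883174896240234, 13.55575942993164), 21.80141258239746) bar tri scene (array([0.6389, 0.1484, 0.0198]), np.float64(0.0006599010765595239))
```

Call:
{"name": "move_arm", "arguments": {"deltas": [[0, 0, 0, -5, 0, 0, 0], [0, 0, 0, -10, 0, 0, 0], [0, 0, 0, -14, 0, 0, 0], [0, 0, 0, -17, 0, 0, 0], [0, 0, 0, -17.9, 0, 0, 0], [0, 0, 0, -17.9, 0, 0, 0], [255, 0, 0, -17.9, 0, 0, 0], [255, 0, 0, -17.9, 0, 0, 0], [255, 0, 0, -17.9, 0, 0, 0], [255, 0, 0, -17.9, 0, 0, 0]], "force": 45}}

```text
time_s: 3.7
eef_pos: [0.6384, 0.1485, 0.031]
ee_rot: [3.142, -0.0, 0.191]
wrist_force: [-0.6, 0.6, 0.3]
gripper_width: 0.574
grasp_force: 0.0
```

Call:
{"name": "move_arm", "arguments": {"deltas": [[255, 0, 0, 0, 0, 0, 0], [255, 0, 0, 0, 0, 0, 0], [255, 0, 0, 0, 0, 0, 0], [255, 0, 0, 0, 0, 0, 0], [255, 0, 0, 0, 0, 0, 0], [255, 0, 0, 0, 0, 0, 0]]}}

```text
time_s: 4.45
eef_pos: [0.6384, 0.1484, 0.0308]
ee_rot: [3.142, -0.0, 0.191]
wrist_force: [-0.2, 1.5, 0.5]
gripper_width: 0.006
grasp_force: 0.0
```

Run:
```python
from h import *
s=env.observe();print(s)
a=vision.read_camera('wrist');b=vision.read_camera('scene')
cv2.imwrite('pics/g1.png',np.vstack([a[:,:,::-1][60:320,100:540],cv2.resize(b[180:310,150:370,::-1],(440,260))]))
```

```text
{'time_s': 4.45, 'joint_positions': array([ 4.81689854e-02,  7.40060709e-01,  1.23227191e+00, -7.61212526e-06,
        1.16924698e+00,  1.42817809e+00]), 'qd': array([-7.55162940e-04, -1.16723745e-03, -2.62233425e-05, -5.88070198e-04,
       -5.21381712e-04,  6.01932088e-04]), 'effort': array([ 1.14697341e-03, -5.75720215e+01, -1.89043003e+01,  2.35851074e-02,
       -7.35372445e-02, -4.45977685e-05]), 'eef_pos': array([0.6384242 , 0.14841065, 0.03082374]), 'ee_rot': array([ 3.14158386e+00, -1.19293154e-05,  1.90790198e-01]), 'wrist_force': array([-0.19211616,  1.45123175,  0.49285064]), 'moment': array([ 0.03301567,  0.02243377, -0.00338768]), 'grasp_force': 0.0, 'gripper_width': 0.005735727877627836}
```

View pics/g1.png

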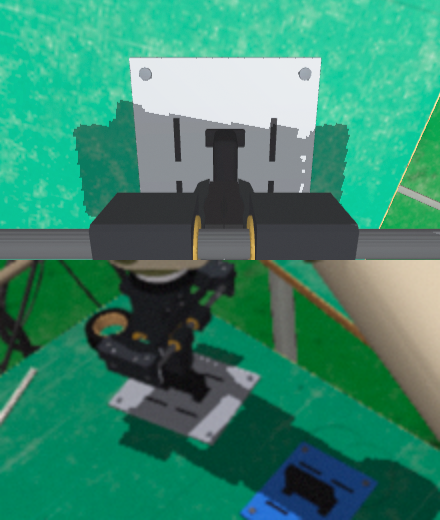

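The bar lies between the fingers in the wrist crop, but the reading says shut with no force. A small lift will show which is right.

Call:
{"name": "move_arm", "arguments": {"deltas": [[255, 0, 0, 1, 0, 0, 0], [255, 0, 0, 3, 0, 0, 0], [255, 0, 0, 5, 0, 0, 0], [255, 0, 0, 5, 0, 0, 0]], "force": 45}}

```text
time_s: 5.05
eef_pos: [0.6393, 0.1485, 0.0829]
ee_rot: [3.141, -0.004, 0.191]
wrist_force: [0.8, -0.1, 0.2]
gripper_width: 0.003
grasp_force: 0.0
```

Run:
```python
from h import *
s=env.observe();print(s['wrist_force'],s['gripper_width'],s['grasp_force'])
a=vision.read_camera('wrist');b=vision.read_camera('scene')
cv2.imwrite('pics/g2.png',np.vstack([a[:,:,::-1][60:320,100:540],cv2.resize(b[180:310,150:370,::-1],(440,260))]))
```

```text
[ 0.84463465 -0.06236625  0.19346382] 0.003464301045543398 0.0
```

View pics/g2.png

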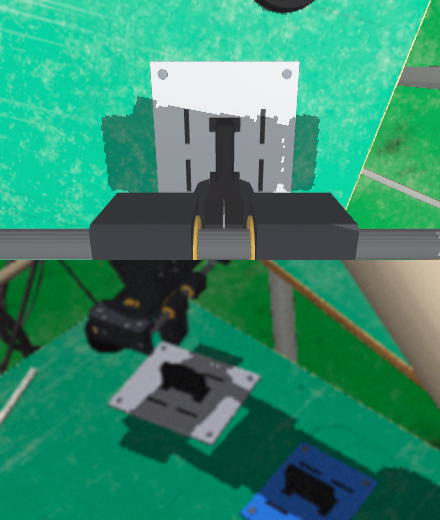

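Run:
```python
from h import *
a=cv2.imread('pics/g1.png');b=cv2.imread('pics/g2.png')
f=lambda i,y0,y1,x0,x1:cv2.resize(i[y0:y1,x0:x1],(400,300),interpolation=cv2.INTER_CUBIC)
f2=lambda i:np.clip(f(i,110,230,145,305).astype(float)*2.2+10,0,255).astype(np.uint8)
g2=lambda i:np.clip(f(i,300,450,90,290).astype(float)*1.8,0,255).astype(np.uint8)
cv2.imwrite('pics/cmp.png',np.vstack([np.hstack([f2(a),f2(b)]),np.hstack([g2(a),g2(b)])]))
S=cam('scene');print(proj(S,[[.6384,.1484,.009],[.6393,.1485,.061],[.6393,.1485,.039]]))
```

```text
[[242.36795566 243.05778182]
 [239.3785095  228.55299654]
 [240.54208869 234.74959673]]
```

View pics/cmp.png

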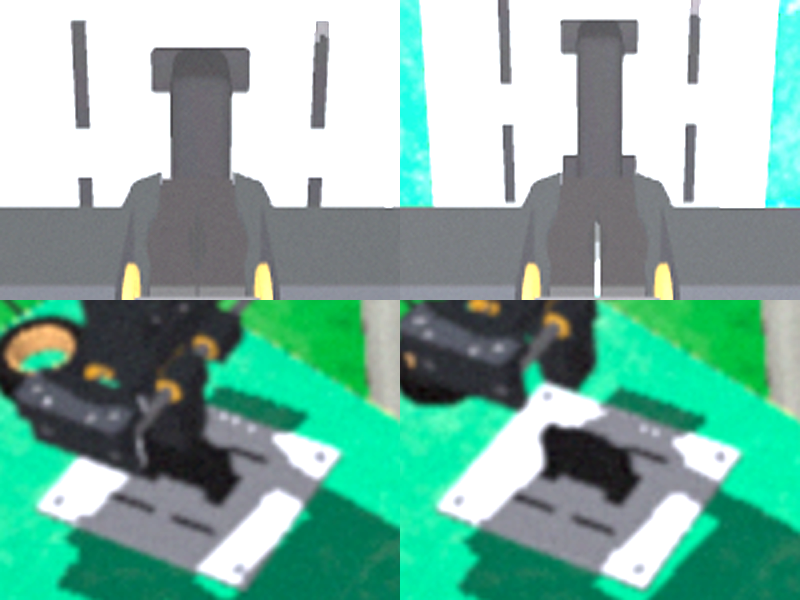

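Run:
```python
from h import *
s=env.observe();W=cam('wrist',s);S=cam('scene');print(s['eef_pos'])
P,e=tri(W,[(324,240)],S,[(241.3,222)]);print(P,e,rp(s['ee_rot']).T@(P-s['eef_pos']))
im=vision.read_camera('scene');cv2.imwrite('pics/sc3.png',cv2.resize(im[185:265,190:290,::-1],(800,600),interpolation=cv2.INTER_CUBIC)*1)
```

```text
[0.63819412 0.14839187 0.08061179]
[0.63871455 0.145018   0.07786376] 0.009012790818534958 [-0.00012803  0.00341146  0.00274792]
```

View pics/sc3.png

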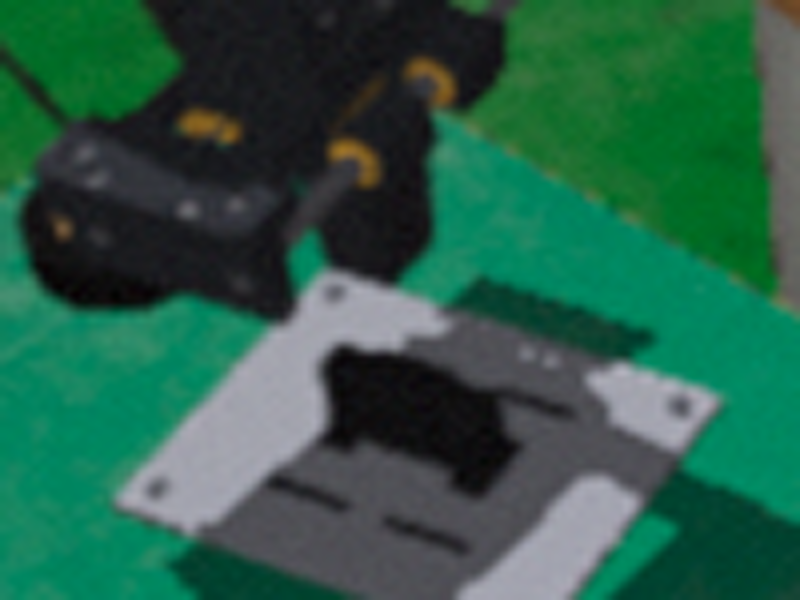

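The fingertips are visibly about 20 mm shorter than stated: at (239,222) in scene px, against a predicted row of 229. They shut above the bar. I'll reopen and grasp about 19 mm lower, watching the force.

Call:
{"name": "move_arm", "arguments": {"deltas": [[0, 0, 0, 0, 0, 0, 0], [0, 0, 0, 0, 0, 0, 0], [0, 0, 0, 0, 0, 0, 0], [0, 0, 0, 0, 0, 0, 0], [0, 0, 0, 0, 0, 0, 0], [0, 0, 0, 0, 0, 0, 0], [0, 0, 0, 0, 0, 0, 0], [0, 0, 0, -2.5, 0, 0, 0], [0, 0, 0, -5, 0, 0, 0], [0, 0, 0, -5, 0, 0, 0]]}}

```text
time_s: 6.45
eef_pos: [0.6375, 0.1483, 0.0293]
ee_rot: [-3.141, 0.004, 0.191]
wrist_force: [-0.3, -0.0, 0.1]
gripper_width: 0.997
grasp_force: 0.0
```

Call:
{"name": "move_arm", "arguments": {"deltas": [[0, 0, 0, -0.5, 0, 0, 0], [0, 0, 0, -1.0, 0, 0, 0], [0, 0, 0, -1.0, 0, 0, 0], [0, 0, 0, -1.0, 0, 0, 0]]}}

```text
time_s: 6.95
eef_pos: [0.6386, 0.1484, 0.0212]
ee_rot: [3.142, -0.001, 0.191]
wrist_force: [0.2, 0.7, -0.5]
gripper_width: 1.004
grasp_force: 0.0
```

Run:
```python
from h import *
s=env.observe();print(s['eef_pos'],s['wrist_force'],s['gripper_width'])
a=vision.read_camera('wrist')[100:330,100:540,::-1];b=vision.read_camera('scene')[200:265,190:290,::-1]
f=lambda i,w,h:np.clip(cv2.resize(i,(w,h),interpolation=cv2.INTER_CUBIC).astype(float)*1.8,0,255).astype(np.uint8)
cv2.imwrite('pics/g4.png',np.vstack([f(a,460,240),f(b,460,300)]))
```

```text
[0.63856665 0.14844162 0.02120819] [ 0.20194344  0.74297483 -0.54655277] 1.0035104810376239
```

View pics/g4.png

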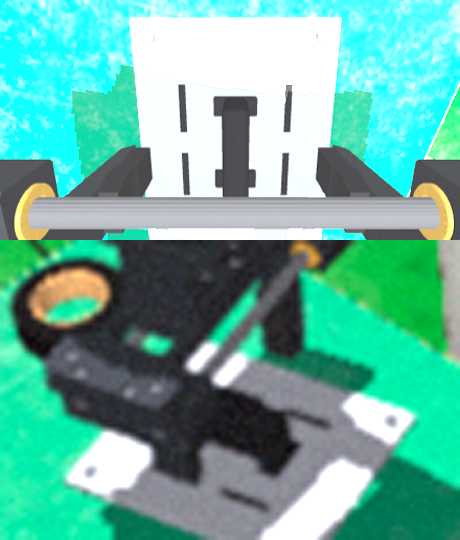

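The wrist view shows the bar centred between the open fingers. The scene view shows both fingertips near the plate with no contact. Next I'll check the tip height.

Run:
```python
from h import *
S=cam('scene')
for z in(.0,.02,.04,.06):print(z,proj(S,[[.6286,.2,z],[.648,.097,z]]).round(1).tolist(), 'obs (231.3,252) (252,225)')
```

```text
0.0 [[231.2, 260.2], [253.7, 231.7]] obs (231.3,252) (252,225)
0.02 [[230.0, 254.8], [252.9, 226.4]] obs (231.3,252) (252,225)
0.04 [[228.8, 249.3], [252.0, 220.9]] obs (231.3,252) (252,225)
0.06 [[227.5, 243.7], [251.1, 215.3]] obs (231.3,252) (252,225)
```

Call:
{"name": "move_arm", "arguments": {"deltas": [[0, 0, 0, -0.6, 0, 0, 0], [0, 0, 0, -1.2, 0, 0, 0], [0, 0, 0, -1.2, 0, 0, 0], [255, 0, 0, -1.2, 0, 0, 0], [255, 0, 0, -1.2, 0, 0, 0], [255, 0, 0, -1.2, 0, 0, 0], [255, 0, 0, -1.2, 0, 0, 0], [255, 0, 0, -1.2, 0, 0, 0], [255, 0, 0, -1.2, 0, 0, 0], [255, 0, 0, -1.2, 0, 0, 0]], "force": 45}}

```text
time_s: 8.3
eef_pos: [0.6384, 0.1484, 0.0089]
ee_rot: [-3.142, -0.0, 0.191]
wrist_force: [0.3, -0.3, 0.6]
gripper_width: 0.23
grasp_force: 0.0
```

Call:
{"name": "move_arm", "arguments": {"deltas": [[255, 0, 0, 0, 0, 0, 0], [255, 0, 0, 0, 0, 0, 0]]}}

```text
time_s: 8.55
eef_pos: [0.6384, 0.1483, 0.0089]
ee_rot: [3.142, 0.0, 0.191]
wrist_force: [0.2, -0.5, 0.1]
gripper_width: 0.151
grasp_force: 45.0
```

Gripped: 13.3 mm opening, 45 N. Now I'll lift and carry it to the box.

Call:
{"name": "move_arm", "arguments": {"deltas": [[255, 0, 0, 4, 0, 0, 0], [255, 0, 0, 9, 0, 0, 0], [255, -1, -5, 13, 0, 0, -0.12], [255, -3, -10, 15, 0, 0, -0.24], [255, -4.5, -15, 15, 0, 0, -0.36], [255, -6, -20, 15, 0, 0, -0.48], [255, -7.5, -25, 15, 0, 0, -0.6], [255, -9, -30, 15, 0, 0, -0.72], [255, -10.5, -35, 15, 0, 0, -0.82], [255, -12, -40.2, 15, 0, 0, -0.82]]}}

```text
time_s: 9.8
eef_pos: [0.5175, -0.2548, 0.1584]
ee_rot: [-3.141, 0.001, -0.63]
wrist_force: [0.9, -0.2, -3.7]
gripper_width: 0.156
grasp_force: 45.0
```

Call:
{"name": "move_arm", "arguments": {"deltas": [[255, 0, 0, 0, 0.08, 0.11, 0], [255, 0, 0, 0, 0.165, 0.226, 0], [255, 0, 0, 0, 0.165, 0.226, 0], [255, 0, 0, 0, 0.165, 0.226, 0], [255, 0, 0, 0, 0.165, 0.226, 0]]}}

```text
time_s: 10.42
eef_pos: [0.5182, -0.253, 0.1593]
ee_rot: [-3.141, 0.278, -0.629]
wrist_force: [0.2, -0.7, -3.4]
gripper_width: 0.157
grasp_force: 45.0
```

Run:
```python
from h import *
s=env.observe();print(s['time_s'],s['eef_pos'],s['wrist_force'],s['gripper_width'],s['grasp_force'])
yb=-.63;Rb=R.from_euler('z',yb).as_matrix()
print('box pose tcp',Rb.T@(s['eef_pos']-[.536,-.267,0]),(Rb.T@rp(s['ee_rot'])).round(3))
a=vision.read_camera('wrist')[:,:,::-1];b=vision.read_camera('scene')[90:230,290:450,::-1];t=vision.read_camera('top')[130:270,340:500,::-1]
cv2.imwrite('pics/p1.png',np.vstack([cv2.resize(a[40:340],(600,280)),np.hstack([cv2.resize(b,(300,262)),cv2.resize(t,(300,262))])]))
```

```text
10.425 [ 0.51815745 -0.25303549  0.15931868] [ 0.15309566 -0.66810015 -3.37797757] 0.15684690683388197 44.99923825263977
box pose tcp [-0.0226444   0.00077186  0.15931868] [[ 0.962  0.001 -0.275]
 [ 0.001 -1.     0.   ]
 [-0.275 -0.    -0.962]]
```

View pics/p1.png

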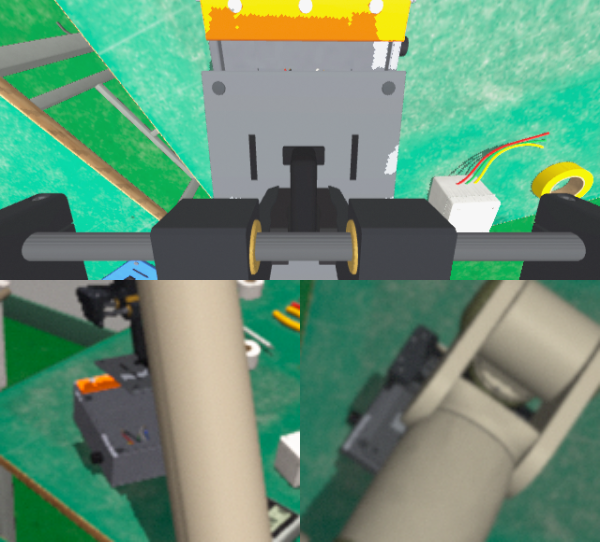

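The cover is held squarely: its lip edge is at row 115, cols 217–432, as predicted (116, 214–433). It sits just short of the lip. Now I'll descend, then slide under the lip.

Call:
{"name": "move_arm", "arguments": {"deltas": [[255, 0, 0, -3, 0, 0, 0], [255, 0, 0, -5.5, 0, 0, 0], [255, 0, 0, -7, 0, 0, 0], [255, 0, 0, -7.6, 0, 0, 0], [255, 0, 0, -7.6, 0, 0, 0], [255, 0, 0, -7.6, 0, 0, 0]]}}

```text
time_s: 11.32
eef_pos: [0.5188, -0.2538, 0.0837]
ee_rot: [-3.141, 0.278, -0.629]
wrist_force: [-0.2, -0.3, -2.6]
gripper_width: 0.154
grasp_force: 45.0
```

Call:
{"name": "move_arm", "arguments": {"deltas": [[255, 0.4, -0.3, 0, 0, 0, 0], [255, 0.8, -0.6, 0, 0, 0, 0], [255, 1.2, -0.9, -0.1, 0, 0, 0], [255, 1.6, -1.2, -0.1, 0, 0, 0], [255, 2.0, -1.5, -0.2, 0, 0, 0], [255, 2.3, -1.7, -0.2, 0, 0, 0], [255, 2.3, -1.7, -0.2, 0, 0, 0], [255, 2.3, -1.7, -0.2, 0, 0, 0]]}}

```text
time_s: 12.32
eef_pos: [0.5413, -0.2705, 0.0809]
ee_rot: [-3.141, 0.28, -0.629]
wrist_force: [-0.6, 0.3, -3.0]
gripper_width: 0.153
grasp_force: 45.0
```

```bash
cat > st.py <<'E'
from h import *
s=env.observe();print(s['time_s'],s['wrist_force'],s['moment'],s['gripper_width'],s['grasp_force'])
Rb=R.from_euler('z',-.63).as_matrix();M=Rb.T@rp(s['ee_rot'])
print('tcp in box mm',(Rb.T@(s['eef_pos']-[.536,-.267,0])*1000).round(1),'tilt',np.arcsin(-M[2,0]).round(3))
a=vision.read_camera('wrist');cv2.imwrite('pics/x.png',a[:,:,::-1])
h=cv2.cvtColor(a,cv2.COLOR_RGB2HSV);m=cv2.inRange(h,np.array((8,150,120)),np.array((32,255,255)));m[:,:260]=0;m[:,390:]=0;m[180:]=0
r=np.where(m.sum(1)>255*40)[0];print('lip rows',r.min() if len(r) else None,r.max() if len(r) else None)
E
python3 st.py
```

```text
12.325 [-0.60383927  0.2631603  -3.03465119] [-0.07060429 -0.1492895   0.00339199] 0.1529083571620523 44.999098777770996
tcp in box mm [ 6.4  0.3 80.9] tilt 0.28
lip rows 106 164
```

Lip tip is at row 164, over the cover's edge (row 116), so it's tucked and not touching. Now I'll lower the opposite edge, pivoting about the tucked edge.

Call:
{"name": "move_arm", "arguments": {"deltas": [[255, -0.09, 0.07, -0.27, -0.02, -0.028, 0], [255, -0.15, 0.11, -0.52, -0.041, -0.056, 0], [255, -0.22, 0.16, -0.78, -0.062, -0.085, 0], [255, -0.27, 0.2, -1.03, -0.082, -0.113, 0], [255, -0.32, 0.23, -1.3, -0.103, -0.141, 0], [255, -0.37, 0.27, -1.55, -0.124, -0.17, 0], [255, -0.4, 0.29, -1.75, -0.14, -0.193, 0], [255, -0.44, 0.32, -2.05, -0.165, -0.226, 0], [255, -0.44, 0.32, -2.05, -0.165, -0.226, 0], [255, -0.44, 0.32, -2.05, -0.165, -0.226, 0]]}}

```text
time_s: 13.62
eef_pos: [0.5371, -0.2675, 0.0606]
ee_rot: [-3.142, 0.0, -0.629]
wrist_force: [0.6, 0.3, -3.7]
gripper_width: 0.154
grasp_force: 45.0
```

```bash
python3 st.py
```

```text
13.625 [ 0.63934095  0.30454227 -3.7232946 ] [0.04178758 0.04119803 0.05480652] 0.1538407245724016 44.9991774559021
tcp in box mm [ 1.2  0.3 60.6] tilt 0.0
lip rows 91 156
```

Flat, about 1.5 mm above the seat. I'll lower until contact.

Call:
{"name": "move_arm", "arguments": {"deltas": [[255, 0, 0, -0.05, 0, 0, 0], [255, 0, 0, -0.1, 0, 0, 0], [255, 0, 0, -0.15, 0, 0, 0], [255, 0, 0, -0.15, 0, 0, 0], [255, 0, 0, -0.15, 0, 0, 0]]}}

```text
time_s: 14.3
eef_pos: [0.537, -0.2674, 0.0589]
ee_rot: [-3.142, -0.0, -0.629]
wrist_force: [1.1, -0.3, -3.3]
gripper_width: 0.155
grasp_force: 45.0
```

Call:
{"name": "move_arm", "arguments": {"deltas": [[255, 0, 0, -0.05, 0, 0, 0], [255, 0, 0, -0.05, 0, 0, 0], [255, 0, 0, -0.1, 0, 0, 0], [255, 0, 0, -0.1, 0, 0, 0]]}}

```text
time_s: 14.8
eef_pos: [0.537, -0.2674, 0.0588]
ee_rot: [3.141, -0.001, -0.629]
wrist_force: [-3.4, 1.5, 7.4]
gripper_width: 0.153
grasp_force: 45.0
```

Call:
{"name": "move_arm", "arguments": {"deltas": [[255, 0, 0, 0.08, 0, 0, 0], [0, 0, 0, 0.08, 0, 0, 0], [0, 0, 0, 0.08, 0, 0, 0], [0, 0, 0, 0.08, 0, 0, 0], [0, 0, 0, 0.08, 0, 0, 0], [0, 0, 0, 0.08, 0, 0, 0], [0, 0, 0, 0.08, 0, 0, 0]]}}

```text
time_s: 15.68
eef_pos: [0.537, -0.2674, 0.0587]
ee_rot: [-3.142, -0.0, -0.629]
wrist_force: [0.4, -0.7, 0.1]
gripper_width: 0.811
grasp_force: 0.0
```

Call:
{"name": "move_arm", "arguments": {"deltas": [[0, 0, 0, 1, 0, 0, 0], [0, 0, 0, 3, 0, 0, 0], [0, 0, 0, 7, 0, 0, 0], [0, 0, 0, 12, 0, 0, 0], [0, 0, 0, 17, 0, 0, 0], [0, 0, 0, 17, 0, 0, 0], [0, 0, 0, 17, 0, 0, 0]]}}

```text
time_s: 16.55
eef_pos: [0.5366, -0.2671, 0.2282]
ee_rot: [-3.142, 0.001, -0.629]
wrist_force: [-0.1, 0.2, -1.4]
gripper_width: 1.001
grasp_force: 0.0
```

Run:
```python
from h import *
np.set_printoptions(precision=1,suppress=True)
s=env.observe();print(s['time_s'],s['eef_pos'],s['gripper_width'],s['wrist_force'])
im=vision.read_camera('wrist');C=cam('wrist',s)
Rb=R.from_euler('z',-.63).as_matrix();o=np.array([.536,-.267,0])
h=cv2.cvtColor(im,cv2.COLOR_RGB2HSV)
f=lambda p:proj(C,(Rb@(np.array(p)/1000).T).T+o)
q=f([[56,-60,72],[56,60,72],[-74,-60,55],[-74,60,55],[-82,-71,60],[-82,71,60],[0,0,39+50]]);print(q)
# scan profiles along box x at y=40 and along box y at x=-50, on plane z=55
def prof(pts):
    p=f(pts).round().astype(int);return [(int(a[0]),int(h[v,u,2])) for a,(u,v) in zip(np.array(pts),p)]
print('x at y=45',prof([(x,45,55) for x in range(-94,-60,2)]))
print('x at y=-45',prof([(x,-45,55) for x in range(-94,-60,2)]))
print('y at x=-40',[(int(y),int(h[v,u,2])) for y,(u,v) in zip(list(range(-82,-50,2))+list(range(50,82,2)),f([(-40,y,55) for y in list(range(-82,-50,2))+list(range(50,82,2))]).round().astype(int))])
m=cv2.inRange(h,np.array((8,150,120)),np.array((32,255,255)))
for y in(-50,0,50): print('lip x',y,[x for x in range(40,90,2) if (lambda p:m[p[1],p[0]])(f([(x,y,73)])[0].round().astype(int))][:1])
```

```text
16.55 [ 0.5 -0.3  0.2] 1.001330558138736 [-0.1  0.2 -1.4]
[[379.9 140.5]
 [268.6 140.3]
 [371.7 246. ]
 [276.3 245.9]
 [380.9 253.5]
 [267.1 253.4]
 [324.2 194.6]]
x at y=45 [(-94, 123), (-92, 147), (-90, 223), (-88, 234), (-86, 234), (-84, 147), (-82, 116), (-80, 224), (-78, 236), (-76, 237), (-74, 225), (-72, 232), (-70, 231), (-68, 231), (-66, 231), (-64, 145), (-62, 144)]
x at y=-45 [(-94, 195), (-92, 149), (-90, 146), (-88, 155), (-86, 152), (-84, 116), (-82, 110), (-80, 150), (-78, 153), (-76, 227), (-74, 178), (-72, 146), (-70, 146), (-68, 146), (-66, 144), (-64, 145), (-62, 144)]
y at x=-40 [(-82, 199), (-80, 160), (-78, 141), (-76, 151), (-74, 148), (-72, 136), (-70, 106), (-68, 150), (-66, 153), (-64, 154), (-62, 154), (-60, 154), (-58, 147), (-56, 147), (-54, 148), (-52, 146), (50, 148), (52, 146), (54, 146), (56, 146), (58, 147), (60, 150), (62, 157), (64, 155), (66, 155), (68, 155), (70, 154), (72, 95), (74, 139), (76, 150), (78, 151), (80, 142)]
lip x -50 [58]
lip x 0 [56]
lip x 50 [58]
```

```bash
python3 -c "
from bench import env
print(env.hand_in())"
```

```text
the job is handed in; nothing more can be done
None
```

I handed the job in at about 16.6 s: the silver cover lies flat on the box seat with one short edge under the orange lip, the gripper has let go and is clear, and the blue cover was not touched. The first grasp missed because the fingers reach about 20 mm less than stated; the second, lower one held.

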